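# Check a wall casting's curves with a radius leaf

### The job

Pick from the three radius leaves the one that fits the curves of the plaster casting nearer the robot. Press its hollow end squarely on to the casting's round nose and hold it there about a second, fully seated with no rock, then seat its round end the same way in the casting's round bay: a steady light push of about 5 newtons, never a hard one, because the plaster chips. Then lay that leaf, and no other, flat near the middle of the cork mat and let go, without disturbing the tools and other things on the bench.

Things in the scene. Friction and masses are not known exactly. Their poses are not given: they have to be found in the camera images.
- wall_a: Fixed holding jig (two end blocks at y=+-108 mm) with a 26 mm high plaster casting that sits up to 8 mm off along own x, unmeasured: find by touch; it does not shift. Origin: bench level, mid-jig. Casting at no offset: bar x 0 to 24, y +-100 mm; at y=+52 a nose to -x, radius 20, centre (-20,52); at y=-52 a bay open to +x, radius 20, centre (48,-52), 50 degrees each side.
- leaf_a: Loose grey aluminium radius leaf, flat, 10 mm thick, 0.12 kg, fits wall_a only (0.25 mm clearance). +x end hollow, radius 20 mm, deepest at x=40, horns to x=51; -x end round, radius 20 mm, reaching x=-45; 40 mm wide. Origin: underside, below the middle of an upright wooden grip block, 34 (x) by 12 (y) mm, top at z=63 mm; grip it across y by its upper half to clear the castings.
- leaf_a_hollow (a point): Centre of curvature of leaf_a's hollow end: own (60, 0, 5) mm. Seated, it lies over the nose centre.
- leaf_a_round (a point): Centre of curvature of leaf_a's round end: own (-25, 0, 5) mm. Seated, it lies over the bay centre.
- leaf_b: Loose grey aluminium radius leaf, flat, 10 mm thick, 0.12 kg, fits neither casting (0.25 mm clearance). +x end hollow, radius 28 mm, deepest at x=40, horns to x=54; -x end round, radius 28 mm, reaching x=-45; 56 mm wide. Origin: underside, below the middle of an upright wooden grip block, 34 (x) by 12 (y) mm, top at z=63 mm; grip it across y by its upper half to clear the castings.
- leaf_b_hollow (a point): Centre of curvature of leaf_b's hollow end: own (68, 0, 5) mm. Seated, it lies over the nose centre.
- leaf_b_round (a point): Centre of curvature of leaf_b's round end: own (-17, 0, 5) mm. Seated, it lies over the bay centre.
- wall_c: Fixed holding jig (two end blocks at y=+-108 mm) with a 26 mm high plaster casting that sits up to 8 mm off along own x, unmeasured: find by touch; it does not shift. Origin: bench level, mid-jig. Casting at no offset: bar x 0 to 24, y +-100 mm; at y=+52 a nose to -x, radius 38, centre (-20,52); at y=-52 a bay open to +x, radius 38, centre (66,-52), 50 degrees each side.
- leaf_c: Loose grey aluminium radius leaf, flat, 10 mm thick, 0.12 kg, fits wall_c only (0.25 mm clearance). +x end hollow, radius 38 mm, deepest at x=40, horns to x=58; -x end round, radius 38 mm, reaching x=-45; 76 mm wide. Origin: underside, below the middle of an upright wooden grip block, 34 (x) by 12 (y) mm, top at z=63 mm; grip it across y by its upper half to clear the castings.
- leaf_c_hollow (a point): Centre of curvature of leaf_c's hollow end: own (78, 0, 5) mm. Seated, it lies over the nose centre.
- leaf_c_round (a point): Centre of curvature of leaf_c's round end: own (-7, 0, 5) mm. Seated, it lies over the bay centre.
- mat: Cork mat, 150 x 150 mm, 3 mm thick, fixed; origin at the centre of its underside, top 3 mm higher.
- tape: Roll of paper tape, 60 mm across, 14 mm high, loose. A bystander: leave it where it is. Origin at its underside.
- screwdriver: Screwdriver, 170 mm, lying loose. A bystander: leave it where it is. Origin at its underside.
- rule: Steel rule, 200 x 25 mm, lying loose. A bystander: leave it where it is. Origin at its underside.
- pot: Small amber pot, 52 mm across, 42 mm high, loose. A bystander: leave it where it is. Origin at its underside.
- paint: Small paint jar, 34 mm across, 55 mm high, loose. A bystander: leave it where it is. Origin at its underside.
- pliers: Pliers with red grips, about 160 mm, lying loose. A bystander: leave it where it is. Origin at its underside.
- wagon: Model goods wagon, 112 mm long, 35 mm high, loose. A bystander: leave it where it is. Origin at its underside.
Things that resemble listed ones, but are neither listed nor needed, are in the scene too. What is shaped like the leaf_b but blue or green is not meant.

How it is judged:
By the outcome, as a careful person would: the job done as asked, in the order asked, and still so for the second after the job is handed in, with the robot touching nothing.
It also fails if it takes over 69 s, if anything falls off the work surface, if the arm or the gripper's body presses on something with over 40 N, if the wrist force passes 120 N, or if a joint passes its speed limit or range.

### The arm

A 6-joint arm with a two-finger parallel gripper is mounted at the origin on the work surface. World frame = base frame: x ahead of the robot, y to its left, z up, the work surface at z = 0. Lengths are in m, angles in rad, forces in N, time in s.
With the tool pointing down it reaches from about 0.35 to 0.975 m from the base axis. Payload 4.9 kg.
Tool frame: the origin (TCP) lies between the finger pads; the fingertips stand 17 mm ahead of it and the grasp point (between the pads) lies 2 mm behind it; z points along the fingers, y is the direction in which the jaws open and shut (so a half turn about z gives the same grasp; the last joint's range is limited). The gripper opens to 85 mm and grips with 20 to 120 N. Pads are 22 mm wide; open, the fingers measure 114 mm over their backs; the gripper's body (76 mm by 85 mm) begins 54 mm behind the grasp point. The pads swing forward as they close: fully open they stand 13 mm farther back than shut.
Start: joints at [-1.26, 0.053, 1.613, -0, 1.476, -0.119], TCP at [0.26, -0.568, 0.248] pointing down, gripper open.
Joint ranges: [-3.01, 3.01], [-1.01, 2.22], [0.06, 2.58], [-1.02, 4.17], [0.09, 2.62], [-3.14, 3.14]. Speed limits (rad/s): [2.57, 2.57, 3.14, 3.14, 3.14, 3.14].

### API

Orientations are given as a unit quaternion [w, x, y, z].
In Python, from plant import state, grab_frame, camera_model, job_done, find_in, silhouettes, landmark_of gives the robot as it stands.
- The arm moves only by the shell command python3 -m crank 'ROWS'. ROWS is JSON, a list of rows, each an object with "angular": the turn, a rotation vector about the tool's x, y, z each as a share of 5 degrees, from -1 to 1, a list of three; "delta_pos": the shift along the tool's x, y, z each as a share of 3 cm, from -1 to 1, a list of three; "gripper": the opening, from 0 (shut) to 1 (fully open). In form: [{"angular": [ax, ay, az], "delta_pos": [tx, ty, tz], "gripper": gripper}, ...]. A call has 1 to 12 rows; each row shifts and turns the commanded pose from where the row before left it, along the tool's axes as they then stand; what a row does not reach is not made up. A row lasts 1/8 s, in which the tool goes at most 62.5 mm and 10.7 degrees, less where a joint would pass 70% of its speed; a pose out of reach is approached as far as the arm can. A call with a number of a shift or a turn outside -1 to 1 is refused whole. A call with a gripper value outside its range is refused whole. The fingers move at their own pace and stop on an object; the grip force is fixed at half the most. Time passes only in rows, so rows that do not move let the fingers close. It gives the time, the measured TCP pose, the force and the opening at its end, in the units of the state.
- state(): the state, without advancing time (a new reading comes with each control period).
- grab_frame(name): name is "scene" or "top" or "wrist"; returns the picture (384x512x3 uint8, red, green, blue); there is no depth.
- camera_model(name): a dict with "camera_matrix" (3x3 intrinsics, pixels), "rvec" (rotation vector, rad) and "tvec" (3), from world to camera coordinates, as OpenCV has them; the wrist camera has in their place "mount" (4x4, takes a point from camera to tool coordinates, whose origin is the TCP and whose axes are the flange's). Camera axes: x right, y down, z forward; pixel columns grow to the right and rows downward; lengths in m; the calibration is good to about 2 mm. A picture is of the moment at which its call begins: read the wrist's pose just before it. camera_model takes no time and is no camera call.
- job_done(): hands the job in, once; it reports no verdict.
Trained networks look in the newest picture that a camera, given by its name, has taken for a name from the list of things; names that differ only in an ending like _2 or _b are one class to them, and where a whole thing is asked for, a point or a joint stands for the part that bears it (a point fixed in the world has none). Each returns a list of dicts, best first, with "conf" (0 to 1); they miss things now and then, are a little off and sometimes report something else, mostly with a low value. They report only what shows in the picture. A call takes as long as a camera call. They do not tell look-alikes from the thing itself.
- find_in(camera, target): "bbox" ([left, top, right, bottom] in pixels, round what is visible of it).
- silhouettes(camera, target): "mask" (384x512 bool, what is visible of it) and "bbox" ([left, top, right, bottom] in pixels, round what is visible of it).
- landmark_of(camera, target): "pixel" ([column, row] in pixels: a listed point, or the origin of a listed thing).
The state is a dict: "time": time; "joint_pos": joint angles; "joint_vel": joint speeds; "joint_efforts": joint torques, N m; "tool_pos": TCP position; "tool_rot": TCP orientation; "contact_force": force on the tool from outside, world axes, zero at the start; "ft_torque": the same for the moment, N m; "gripper_width": opening from 0.0 (shut) to 1.0 (fully open).
Only numpy, scipy, OpenCV 4.12 (cv2) and the standard library are available. Lean on these libraries where they do the work, as an engineer would, in place of code of your own. Each camera call takes 0.05 s, during which the arm holds its last target.

## Working session

There is one attempt and no reset: what is moved stays moved. The work goes in short steps, Python scripts to look and compute and a shell command to move; the robot and the scene stay as the last step left them, time stands still between calls to the robot, and variables do not carry over. Pictures are saved under pics/ and viewed, and the job is handed in when it is done.

```bash
mkdir -p pics; ls
python3 - <<'E'
from plant import *
import cv2
print(state())
for n in ("scene","top","wrist"):
    cv2.imwrite(f"pics/{n}0.png",grab_frame(n)[:,:,::-1]); print(n,camera_model(n))
E
```

```text
pics
{'time': 0.0, 'joint_pos': array([-1.26000708e+00,  5.33616436e-02,  1.61428270e+00, -2.28365179e-05,
        1.47599397e+00, -1.18969934e-01]), 'joint_vel': array([ 0.0019417 ,  0.00038164, -0.00111706, -0.00109677, -0.00110263,
        0.0012048 ]), 'joint_efforts': array([ 5.87070354e-04, -3.93685949e+01, -3.70175099e+01, -9.16528370e-05,
        7.11486849e-03, -7.79474021e-06]), 'tool_pos': array([ 0.26023996, -0.56760206,  0.24706676]), 'tool_rot': array([-1.01703854e-03,  9.77001332e-01,  2.13230747e-01, -1.09262366e-04]), 'contact_force': array([0.05367686, 0.99165022, 0.04154686]), 'ft_torque': array([0.01754436, 0.06235022, 0.02367865]), 'gripper_width': 0.9972799686141292}
scene {'camera_matrix': array([[360.21422215,   0.        , 246.16421944],
       [  0.        , 360.21422215, 191.07733766],
       [  0.        ,   0.        ,   1.        ]]), 'rvec': array([ 2.07732613,  1.08823915, -0.46303924]), 'tvec': array([-0.33929307, -0.26635503,  1.45888604])}
top {'camera_matrix': array([[391.42308389,   0.        , 254.21796539],
       [  0.        , 391.42308389, 193.09320897],
       [  0.        ,   0.        ,   1.        ]]), 'rvec': array([ 2.01193772, -2.20045397,  0.23767121]), 'tvec': array([0.08217213, 0.54951464, 1.05450685])}
wrist {'camera_matrix': array([[283.57863538,   0.        , 255.16656546],
       [  0.        , 283.57863538, 190.61811512],
       [  0.        ,   0.        ,   1.        ]]), 'mount': array([[ 1.74982583e-04, -9.48671369e-01, -3.16263502e-01,
         8.12944813e-02],
       [ 9.99999984e-01,  1.51677132e-04,  9.83067189e-05,
         1.48153454e-04],
       [-4.52908286e-05, -3.16263514e-01,  9.48671380e-01,
        -1.25391850e-01],
       [ 0.00000000e+00,  0.00000000e+00,  0.00000000e+00,
         1.00000000e+00]])}
```

View pics/scene0.png

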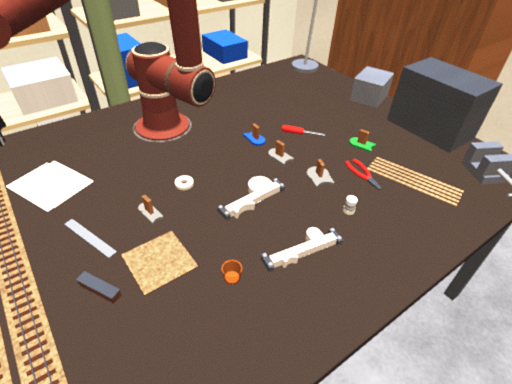

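View pics/top0.png

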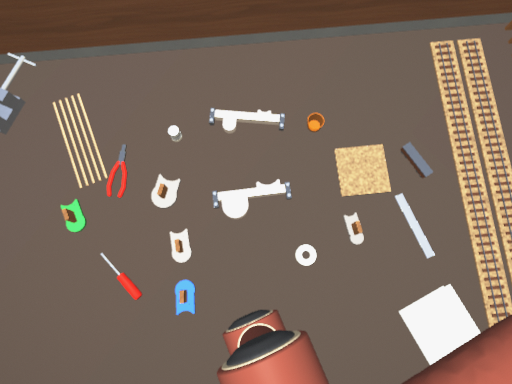

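View pics/wrist0.png

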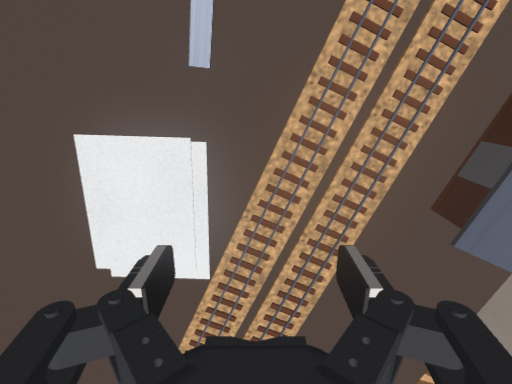

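```bash
cat > h.py <<'E'
import numpy as np,cv2
from plant import *
from scipy.spatial.transform import Rotation as R
def cam(n,s=None):
    m=camera_model(n);K=m["camera_matrix"]
    if "mount" in m:
        s=s or state(); q=s["tool_rot"]; T=np.eye(4); T[:3,:3]=R.from_quat([q[1],q[2],q[3],q[0]]).as_matrix();T[:3,3]=s["tool_pos"]
        W=np.linalg.inv(T@m["mount"]); return K,W[:3,:3],W[:3,3]
    return K,R.from_rotvec(m["rvec"]).as_matrix(),m["tvec"]
def ray(c,uv,z):
    K,Rm,t=c; d=Rm.T@np.linalg.inv(K)@np.array([uv[0],uv[1],1.]); o=-Rm.T@t
    return o+d*(z-o[2])/d[2]
def proj(c,P):
    K,Rm,t=c; p=(np.atleast_2d(P)@Rm.T+t)@K.T; return p[:,:2]/p[:,2:]
def yaw(s):
    q=s["tool_rot"];M=R.from_quat([q[1],q[2],q[3],q[0]]).as_matrix();return M
E
python3 - <<'E'
from h import *
grab_frame("top"); c=cam("top")
for t,z in [("wall_c",0),("wall_a",0),("leaf_c",0),("leaf_c_hollow",.005),("leaf_c_round",.005),("mat",0.0)]:
    for d in landmark_of("top",t): print(t,np.round(d["pixel"],1),round(d["conf"],2),np.round(ray(c,d["pixel"],z)[:2],4))
E
python3 -c "
import cv2;i=cv2.imread('pics/top0.png');cv2.imwrite('pics/topc.png',cv2.resize(i[90:280,130:400],None,fx=2.9,fy=2.9,interpolation=2))"
```

```text
wall_c [245.3 128.4] 0.91 [0.7767 0.0411]
wall_c [248.5 200.4] 0.88 [0.5473 0.0509]
wall_a [245.3 128.4] 0.91 [0.7767 0.0411]
wall_a [248.5 200.4] 0.88 [0.5473 0.0509]
leaf_c [179.9 246.5] 0.97 [0.4284 0.2622]
leaf_c [ 74.2 216.4] 0.86 [0.5454 0.5712]
leaf_c [183.6 298. ] 0.75 [0.2821 0.2587]
leaf_c [359.6 166.9] 0.68 [ 0.6207 -0.2955]
leaf_c [350.5 229.6] 0.64 [ 0.433  -0.2406]
leaf_c [165.8 196.5] 0.61 [0.5815 0.2973]
leaf_c_hollow [170.8 170.8] 0.59 [0.6588 0.2779]
leaf_c_round [164.6 192.4] 0.57 [0.5932 0.2993]
mat [362.7 166.5] 0.72 [ 0.6211 -0.3051]
```

View pics/topc.png

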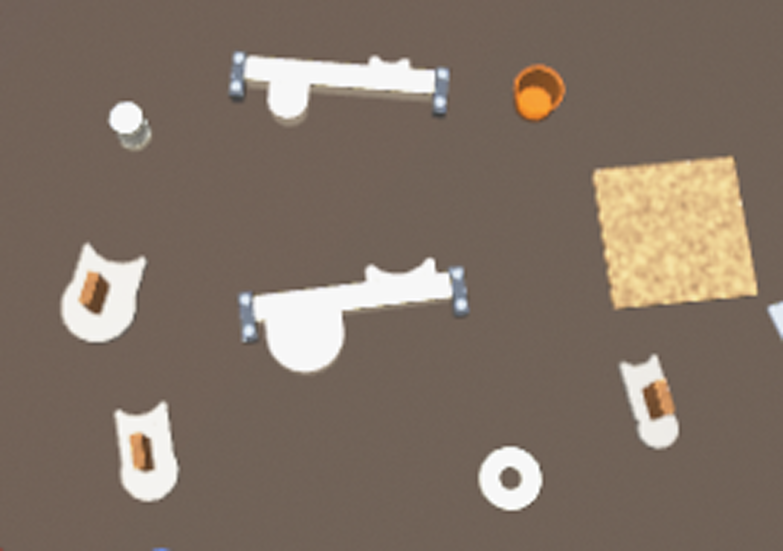

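```bash
cat >> h.py <<'E'
def plan(target,yawdeg,n,p=None,y0=None,rotrows=None):
    """even world steps; prints rows [ax..],[tx..]; yaw about world z"""
    s=state(); M=yaw(s); p=s["tool_pos"] if p is None else np.array(p)
    y=np.degrees(np.arctan2(M[1,0],M[0,0])) if y0 is None else y0
    d=(np.array(target)-p)/n; dy=(yawdeg-y+180)%360-180; k=0
    print("from",np.round(p,4),"yaw",round(y,2),"dyaw",round(dy,2))
    for i in range(n):
        st=np.clip(dy,-5,5); a=np.radians(y)
        X=np.array([np.cos(a),np.sin(a),0]);Y=np.array([np.sin(a),-np.cos(a),0])
        print(i,"az %.2f"%(-st/5),"t %.2f %.2f %.2f"%(d@X/.03,d@Y/.03,-d[2]/.03))
        y+=st; dy-=st
def tilt():
    M=yaw(state()); print("tool z",np.round(M[:,2],4),"yaw",np.degrees(np.arctan2(M[1,0],M[0,0])))
E
python3 - <<'E'
from h import *
plan([.54,.06,.27],-8,22); tilt()
E
```

```text
from [ 0.2604 -0.5681  0.2482] yaw 24.63 dyaw -32.63
0 az 1.00 t 0.78 -0.69 -0.03
1 az 1.00 t 0.72 -0.75 -0.03
2 az 1.00 t 0.65 -0.81 -0.03
3 az 1.00 t 0.58 -0.87 -0.03
4 az 1.00 t 0.50 -0.91 -0.03
5 az 1.00 t 0.42 -0.95 -0.03
6 az 0.53 t 0.33 -0.99 -0.03
7 az -0.00 t 0.29 -1.00 -0.03
8 az -0.00 t 0.29 -1.00 -0.03
9 az -0.00 t 0.29 -1.00 -0.03
10 az -0.00 t 0.29 -1.00 -0.03
11 az -0.00 t 0.29 -1.00 -0.03
12 az -0.00 t 0.29 -1.00 -0.03
13 az -0.00 t 0.29 -1.00 -0.03
14 az -0.00 t 0.29 -1.00 -0.03
15 az -0.00 t 0.29 -1.00 -0.03
16 az -0.00 t 0.29 -1.00 -0.03
17 az -0.00 t 0.29 -1.00 -0.03
18 az -0.00 t 0.29 -1.00 -0.03
19 az -0.00 t 0.29 -1.00 -0.03
20 az -0.00 t 0.29 -1.00 -0.03
21 az -0.00 t 0.29 -1.00 -0.03
tool z [-0.e+00  1.e-04 -1.e+00] yaw 24.62562584783192
```

```bash
python3 -m crank '[{"angular":[0,0,1],"delta_pos":[0.78,-0.69,-0.03],"gripper":1},{"angular":[0,0,1],"delta_pos":[0.72,-0.75,-0.03],"gripper":1},{"angular":[0,0,1],"delta_pos":[0.65,-0.81,-0.03],"gripper":1},{"angular":[0,0,1],"delta_pos":[0.58,-0.87,-0.03],"gripper":1},{"angular":[0,0,1],"delta_pos":[0.5,-0.91,-0.03],"gripper":1},{"angular":[0,0,1],"delta_pos":[0.42,-0.95,-0.03],"gripper":1},{"angular":[0,0,0.53],"delta_pos":[0.33,-0.99,-0.03],"gripper":1},{"angular":[0,0,0],"delta_pos":[0.29,-1,-0.03],"gripper":1},{"angular":[0,0,0],"delta_pos":[0.29,-1,-0.03],"gripper":1},{"angular":[0,0,0],"delta_pos":[0.29,-1,-0.03],"gripper":1},{"angular":[0,0,0],"delta_pos":[0.29,-1,-0.03],"gripper":1}]'
python3 -m crank '[{"angular":[0,0,0],"delta_pos":[0.29,-1,-0.03],"gripper":1},{"angular":[0,0,0],"delta_pos":[0.29,-1,-0.03],"gripper":1},{"angular":[0,0,0],"delta_pos":[0.29,-1,-0.03],"gripper":1},{"angular":[0,0,0],"delta_pos":[0.29,-1,-0.03],"gripper":1},{"angular":[0,0,0],"delta_pos":[0.29,-1,-0.03],"gripper":1},{"angular":[0,0,0],"delta_pos":[0.29,-1,-0.03],"gripper":1},{"angular":[0,0,0],"delta_pos":[0.29,-1,-0.03],"gripper":1},{"angular":[0,0,0],"delta_pos":[0.29,-1,-0.03],"gripper":1},{"angular":[0,0,0],"delta_pos":[0.29,-1,-0.03],"gripper":1},{"angular":[0,0,0],"delta_pos":[0.29,-1,-0.03],"gripper":1},{"angular":[0,0,0],"delta_pos":[0.29,-1,-0.03],"gripper":1},{"angular":[0,0,0],"delta_pos":[0,0,0],"gripper":1}]'
python3 - <<'E'
from h import *
s=state(); im=grab_frame("wrist"); cv2.imwrite("pics/w1.png",im[:,:,::-1]); np.save("w1.npy",np.r_[s["tool_pos"],s["tool_rot"]]); print(s["time"],s["tool_pos"],s["tool_rot"],abs(s["joint_vel"]).max(),s["contact_force"])
E
```

```text
time: 1.88
tool_pos: [0.4011, -0.2537, 0.2585]
tool_rot: [0.0, 0.998, -0.07, 0.0]
contact_force: [0.2, -0.4, 0.6]
gripper_width: 1.0
time: 3.38
tool_pos: [0.5419, 0.0602, 0.2681]
tool_rot: [-0.0, 0.998, -0.069, -0.0]
contact_force: [0.4, 0.4, -0.1]
gripper_width: 0.999
3.375 [0.54194123 0.06021591 0.26814897] [-5.43098273e-05  9.97642399e-01 -6.86268189e-02 -1.67398886e-05] 0.03587738234261606 [ 0.36528281  0.42012178 -0.06253932]
```

View pics/w1.png

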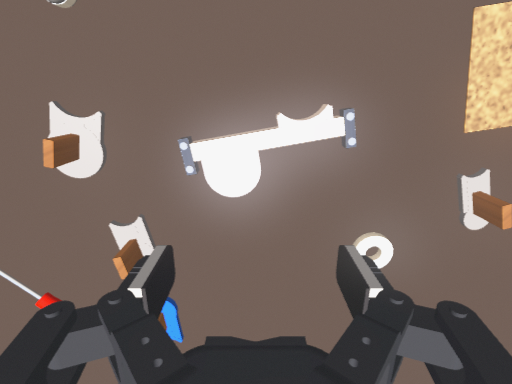

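Run:
```python
from h import *
im=cv2.imread("pics/w1.png")
np.save("mw.npy",np.array([d["mask"] for d in silhouettes("wrist","wall_c")]))
L=silhouettes("wrist","leaf_c"); np.save("ml.npy",np.array([d["mask"] for d in L])); print([(d["bbox"],d["conf"]) for d in L])
o=im.copy()
for m in list(np.load("mw.npy"))+list(np.load("ml.npy")):
    cs,_=cv2.findContours(m.astype(np.uint8),0,1); cv2.drawContours(o,cs,-1,(0,0,255),1)
a=cv2.resize(o[90:210,170:370],None,fx=4,fy=4,interpolation=0)
cv2.imwrite("pics/w1a.png",a)
cv2.imwrite("pics/w1b.png",cv2.resize(im[90:190,30:130],None,fx=6,fy=6,interpolation=0))
```

```text
[([158.4, 296.3, 183.8, 343.4], 0.97), ([44.2, 99.9, 110.1, 183.1], 0.9), ([457.9, 166.1, 512.0, 230.3], 0.66)]
```

View pics/w1a.png

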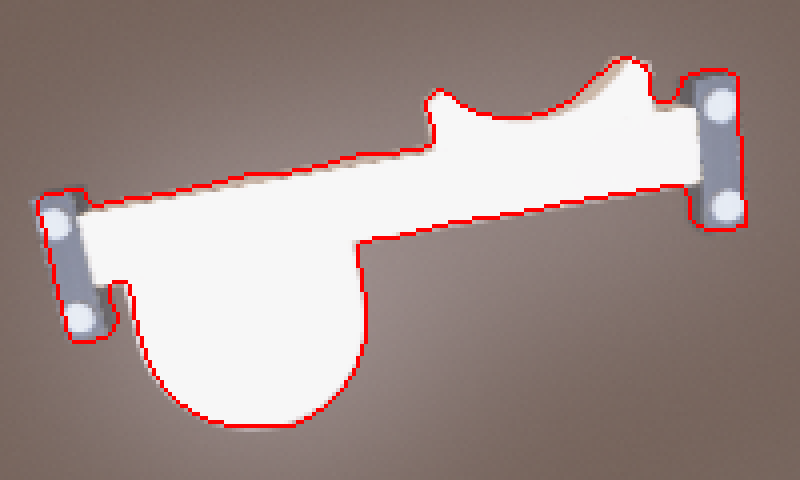

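View pics/w1b.png

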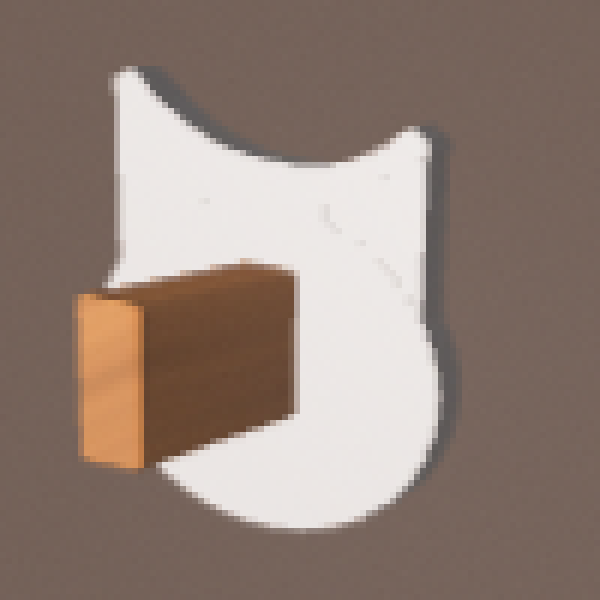

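```bash
cat > fit.py <<'E'
from h import *
from scipy.optimize import minimize
def arc(cx,cy,r,a0,a1,n=40):
    a=np.radians(np.linspace(a0,a1,n)); return np.c_[cx+r*np.cos(a),cy+r*np.sin(a)]
def leafpoly(w,r=38,cr=-7,ch=78,tip=58):
    th=np.degrees(np.arcsin(min(1,w/r)))
    h=arc(ch,0,r,180+ th,180-th)  # from y=-w ->... at 180+th: y=-w
    rr=arc(cr,0,r,th,360-th,60)
    h=h[h[:,0]<=tip+1]
    return np.vstack([rr,h])/1000
def wallpolys(w=34):
    bar=np.array([[0,-100],[24,-100],[24,100],[0,100]])
    nose=np.vstack([[[0,90],],arc(-20,52,38,90,270),[[0,14]]])
    th=50
    b=arc(66,-52,38,180-50,180+50); 
    bay=np.vstack([[[20,-52+w]],[[39.5,-52+w]],b,[[39.5,-52-w]],[[20,-52-w]]])
    return [p/1000 for p in(bar,nose,bay)]
S=4
def raster(c,polys,pose,z,shape=(384,512),box=None):
    x0,y0,x1,y1=box; o=np.zeros(((y1-y0)*S,(x1-x0)*S),np.uint8)
    C,s=np.cos(pose[2]),np.sin(pose[2])
    for p in polys:
        P=np.c_[pose[0]+C*p[:,0]-s*p[:,1],pose[1]+s*p[:,0]+C*p[:,1],np.full(len(p),z)]
        uv=(proj(c,P)+.5-[x0,y0])*S-.5
        cv2.fillPoly(o,[np.round(uv*16).astype(np.int32)],255,shift=4)
    return cv2.resize(o,(x1-x0,y1-y0),interpolation=cv2.INTER_AREA)/255.
def camfix(f):
    v=np.load(f); return cam("wrist",dict(tool_pos=v[:3],tool_rot=v[3:]))
E
cat > f1.py <<'E'
from fit import *
c=camfix("w1.npy"); im=cv2.imread("pics/w1.png").astype(float)
# wall
box=(165,85,375,215); x0,y0,x1,y1=box; g=im[y0:y1,x0:x1]
mn=g.min(2); t=np.clip((mn-150)/(235-150),0,1)
wgt=np.ones_like(t)
# ignore jig ends
gray=g.mean(2)
wgt[:, :(197-x0)]=0; wgt[:, (338-x0):]=0
f=lambda q:(wgt*(raster(c,wallpolys(q[3]*1000),q[:3],.026,box=box)-t)**2).sum()
best=None
for a in (0,.05,.1,-.05):
    r=minimize(f,[.545,.05,a,.034],method="Nelder-Mead",options=dict(xatol=1e-5,fatol=1e-3,maxiter=600,initial_simplex=np.array([[.545,.05,a,.034],[.56,.05,a,.034],[.545,.065,a,.034],[.545,.05,a+.08,.034],[.545,.05,a,.037]])))
    if best is None or r.fun<best.fun: best=r
print("wall",best.x,np.degrees(best.x[2]),best.fun)
d=raster(c,wallpolys(best.x[3]*1000),best.x[:3],.026,box=box); cv2.imwrite("pics/fw.png",cv2.resize((128+127*(t-d)*(wgt>0)).astype(np.uint8),None,fx=3,fy=3))
# leaf
box=(30,90,125,190); x0,y0,x1,y1=box; g=im[y0:y1,x0:x1]
mn=g.min(2); t=np.clip((mn-130)/(220-130),0,1)
wgt=np.ones_like(t)
poly=np.array([[40,134],[55,130],[72,130],[83,132],[83,162],[60,170],[40,170]])-[x0,y0]
m=np.zeros(t.shape,np.uint8); cv2.fillPoly(m,[poly.astype(np.int32)],1); wgt[m>0]=0
f=lambda q:(wgt*(raster(c,[leafpoly(q[3]*1000)],q[:3],.010,box=box)-t)**2).sum()
best=None
for a in (-.6,-.4,-.25,-.1):
    i=np.array([.59,.295,a,.034]); sx=np.vstack([i,i+np.diag([.015,.015,.1,.003])])
    r=minimize(f,i,method="Nelder-Mead",options=dict(xatol=1e-5,fatol=1e-3,maxiter=600,initial_simplex=sx))
    if best is None or r.fun<best.fun: best=r
print("leaf",best.x,np.degrees(best.x[2]),best.fun)
d=raster(c,[leafpoly(best.x[3]*1000)],best.x[:3],.010,box=box); cv2.imwrite("pics/fl.png",cv2.resize((128+127*(t-d)*(wgt>0)).astype(np.uint8),None,fx=4,fy=4))
E
python3 f1.py; python3 -c "
import cv2,numpy as np
a=cv2.imread('pics/fw.png');b=cv2.imread('pics/fl.png')
o=np.zeros((800,640,3),np.uint8);o[:a.shape[0],:a.shape[1]]=a;o[395:395+b.shape[0],:b.shape[1]]=b;cv2.imwrite('pics/f1.png',o[:,:])"
```

```text
wall [0.55633727 0.04142437 0.03763752 0.03472896] 2.1564711726519623 17.676601307189543
leaf [ 0.59228543  0.30022525 -0.34767496  0.03349056] -19.920307763740222 28.921396044256483
```

View pics/f1.png

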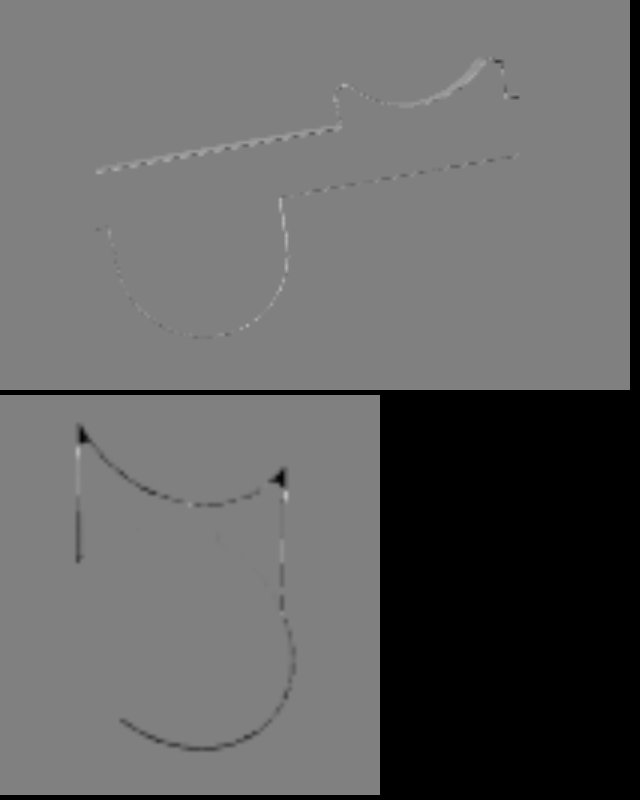

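Run:
```python
from h import *
plan([.5923,.3002,.12],-19.92,8)
```

```text
from [0.5414 0.0583 0.268 ] yaw -8.04 dyaw -11.88
0 az 1.00 t 0.07 -1.03 0.62
1 az 1.00 t -0.02 -1.03 0.62
2 az 0.38 t -0.11 -1.02 0.62
3 az -0.00 t -0.14 -1.02 0.62
4 az -0.00 t -0.14 -1.02 0.62
5 az -0.00 t -0.14 -1.02 0.62
6 az -0.00 t -0.14 -1.02 0.62
7 az -0.00 t -0.14 -1.02 0.62
```

```bash
python3 -m crank '[{"angular":[0,0,1],"delta_pos":[0.07,-1,0.62],"gripper":1},{"angular":[0,0,1],"delta_pos":[-0.02,-1,0.62],"gripper":1},{"angular":[0,0,0.38],"delta_pos":[-0.11,-1,0.62],"gripper":1},{"angular":[0,0,0],"delta_pos":[-0.14,-1,0.62],"gripper":1},{"angular":[0,0,0],"delta_pos":[-0.14,-1,0.62],"gripper":1},{"angular":[0,0,0],"delta_pos":[-0.14,-1,0.62],"gripper":1},{"angular":[0,0,0],"delta_pos":[-0.14,-1,0.62],"gripper":1},{"angular":[0,0,0],"delta_pos":[-0.14,-1,0.62],"gripper":1},{"angular":[0,0,0],"delta_pos":[0,-0.2,0],"gripper":1},{"angular":[0,0,0],"delta_pos":[0,0,0],"gripper":1},{"angular":[0,0,0],"delta_pos":[0,0,0],"gripper":1}]'
python3 - <<'E'
from h import *
s=state(); im=grab_frame("wrist"); cv2.imwrite("pics/w2.png",im[:,:,::-1]); np.save("w2.npy",np.r_[s["tool_pos"],s["tool_rot"]]); print(s["time"],s["tool_pos"],s["joint_vel"]);s=state();print(s["time"],s["tool_pos"])
tilt()
E
```

```text
time: 4.9
tool_pos: [0.5943, 0.3, 0.1206]
tool_rot: [-0.0, 0.985, -0.174, 0.001]
contact_force: [-1.1, -0.0, 0.2]
gripper_width: 0.999
4.9 [0.59426708 0.29997188 0.12057208] [-0.0009155  -0.00380242  0.00202341  0.002342   -0.00168036  0.00187486]
4.95 [0.59423367 0.29997823 0.12054301]
tool z [ 1.6e-03  3.0e-04 -1.0e+00] yaw -19.9966538115184
```

View pics/w2.png

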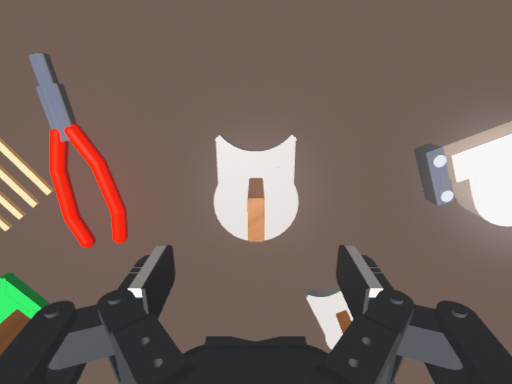

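```bash
cat > f2.py <<'E'
from fit import *
c=camfix("w2.npy"); im=cv2.imread("pics/w2.png").astype(float)
box=(200,120,312,250); x0,y0,x1,y1=box; g=im[y0:y1,x0:x1]
mn=g.min(2); t=np.clip((mn-130)/(210-130),0,1)
wgt=np.ones_like(t)
m=np.zeros(t.shape,np.uint8); cv2.rectangle(m,(244-x0,175-y0),(269-x0,246-y0),1,-1); wgt[m>0]=0
f=lambda q:(wgt*(raster(c,[leafpoly(q[3]*1000)],q[:3],.010,box=box)-t)**2).sum()
i=np.array([.59,.3,-.34,.034]); sx=np.vstack([i,i+np.diag([.01,.01,.06,.003])])
r=minimize(f,i,method="Nelder-Mead",options=dict(xatol=1e-5,fatol=1e-3,maxiter=600,initial_simplex=sx))
print(r.x,np.degrees(r.x[2]),r.fun)
# grip block top centre from its pixels
C,s=np.cos(r.x[2]),np.sin(r.x[2]); 
print("block top proj",proj(c,[[r.x[0]+C*a-s*b,r.x[1]+s*a+C*b,.063] for a in(-.017,.017) for b in(-.006,.006)]).round(1))
E
python3 f2.py; python3 -c "
import cv2;i=cv2.imread('pics/w2.png');cv2.imwrite('pics/w2b.png',cv2.resize(i[160:250,205:305],None,fx=6,fy=6,interpolation=0))"
```

```text
[ 0.59216031  0.30023118 -0.34253575  0.03331076] -19.6258528031607 85.09036254084967
block top proj [[264.1 242.4]
 [247.5 242.5]
 [264.3 198.3]
 [246.8 198.4]]
```

View pics/w2b.png

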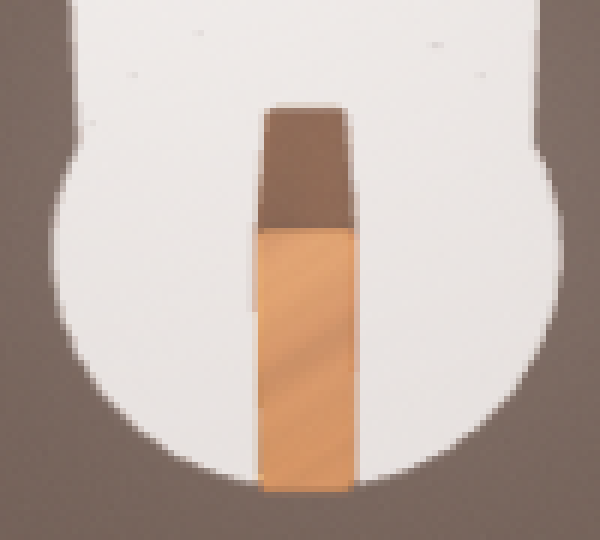

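```bash
python3 -m crank '[{"angular":[0,0,-0.06],"delta_pos":[-0.06,0.02,0.59],"gripper":1},{"angular":[0,0,0],"delta_pos":[0,0,0.59],"gripper":1},{"angular":[0,0,0],"delta_pos":[0,0,0.59],"gripper":1},{"angular":[0,0,0],"delta_pos":[0,0,0.58],"gripper":1},{"angular":[0,0,0],"delta_pos":[0,0,0],"gripper":0.5},{"angular":[0,0,0],"delta_pos":[0,0,0],"gripper":0},{"angular":[0,0,0],"delta_pos":[0,0,0],"gripper":0},{"angular":[0,0,0],"delta_pos":[0,0,0],"gripper":0},{"angular":[0,0,0],"delta_pos":[0,0,0],"gripper":0},{"angular":[0,0,0],"delta_pos":[0,0,0],"gripper":0}]'
python3 -c "
from h import *
s=state();print(s['tool_pos'],s['contact_force'],s['ft_torque'],s['gripper_width']);tilt()"
```

```text
time: 6.2
tool_pos: [0.5923, 0.3013, 0.0498]
tool_rot: [-0.0, 0.985, -0.17, 0.001]
contact_force: [0.3, 0.9, 3.3]
gripper_width: 0.129
[0.59230348 0.30129154 0.04980772] [0.26750735 0.88978465 3.29689451] [ 0.07403897  0.00078784 -0.00929015] 0.12898816218316703
tool z [ 1.5e-03  7.0e-04 -1.0e+00] yaw -19.62450238984354
```

```bash
python3 -m crank '[{"angular":[0,0,0],"delta_pos":[0,0,-0.5],"gripper":0},{"angular":[0,0,0],"delta_pos":[0,0,-0.9],"gripper":0},{"angular":[0,0,0],"delta_pos":[0,0,-0.6],"gripper":0}]'
python3 -c "
from h import *
s=state();print(s['contact_force'],s['ft_torque'])
plan([.429,.0885,.11],2.16,9)"
```

```text
time: 6.58
tool_pos: [0.5921, 0.3011, 0.1106]
tool_rot: [-0.0, 0.985, -0.17, 0.001]
contact_force: [0.4, -0.5, -1.4]
gripper_width: 0.128
[ 0.37277333 -0.50882809 -1.44617702] [ 0.07718494 -0.03761374  0.00457035]
from [0.5921 0.3011 0.1106] yaw -19.63 dyaw 21.79
0 az -1.00 t -0.30 0.94 0.00
1 az -1.00 t -0.39 0.91 0.00
2 az -1.00 t -0.46 0.88 0.00
3 az -1.00 t -0.54 0.83 0.00
4 az -0.36 t -0.61 0.78 0.00
5 az -0.00 t -0.63 0.76 0.00
6 az -0.00 t -0.63 0.76 0.00
7 az -0.00 t -0.63 0.76 0.00
8 az -0.00 t -0.63 0.76 0.00
```

```bash
python3 -m crank '[{"angular":[0,0,-1],"delta_pos":[-0.3,0.94,0],"gripper":0},{"angular":[0,0,-1],"delta_pos":[-0.39,0.91,0],"gripper":0},{"angular":[0,0,-1],"delta_pos":[-0.46,0.88,0],"gripper":0},{"angular":[0,0,-1],"delta_pos":[-0.54,0.83,0],"gripper":0},{"angular":[0,0,-0.36],"delta_pos":[-0.61,0.78,0],"gripper":0},{"angular":[0,0,0],"delta_pos":[-0.63,0.76,0],"gripper":0},{"angular":[0,0,0],"delta_pos":[-0.63,0.76,0],"gripper":0},{"angular":[0,0,0],"delta_pos":[-0.63,0.76,0],"gripper":0},{"angular":[0,0,0],"delta_pos":[-0.63,0.76,0],"gripper":0},{"angular":[0,0,0],"delta_pos":[0,0,0],"gripper":0},{"angular":[0,0,0],"delta_pos":[0,0,0],"gripper":0}]'
python3 - <<'E'
from h import *
s=state(); im=grab_frame("wrist"); cv2.imwrite("pics/w3.png",im[:,:,::-1]); np.save("w3.npy",np.r_[s["tool_pos"],s["tool_rot"]]); print(s["time"],s["tool_pos"],s["joint_vel"].round(4),s["contact_force"])
tilt()
E
```

```text
time: 7.95
tool_pos: [0.4295, 0.0894, 0.1093]
tool_rot: [-0.0, 1.0, 0.019, 0.001]
contact_force: [-0.0, -0.3, -1.4]
gripper_width: 0.131
7.95 [0.4295385  0.08943909 0.10928732] [ 0.0113  0.0154 -0.0145 -0.0018  0.0011 -0.0022] [-0.04947046 -0.28742961 -1.3691515 ]
tool z [ 9.e-04  3.e-04 -1.e+00] yaw 2.1885859879477327
```

View pics/w3.png

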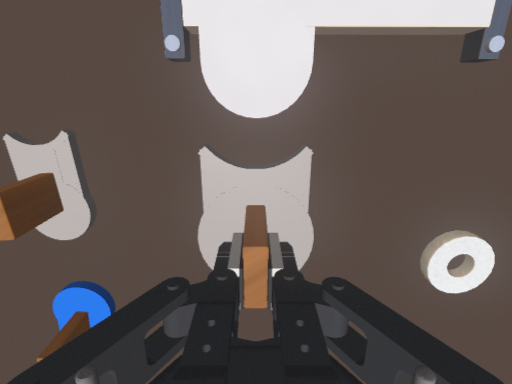

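```bash
cat > f3.py <<'E'
from fit import *
c=camfix("w3.npy"); im=cv2.imread("pics/w3.png").astype(float); v=np.load("w3.npy")
box=(185,135,330,290); x0,y0,x1,y1=box; g=im[y0:y1,x0:x1]
mn=g.min(2); t=np.clip((mn-110)/(190-110),0,1)
wgt=np.ones_like(t)
m=np.zeros(t.shape,np.uint8); cv2.fillPoly(m,[(np.array([[238,200],[272,200],[300,240],[300,295],[212,295],[212,240]])-[x0,y0]).astype(np.int32)],1); wgt[m>0]=0
f=lambda q:(wgt*(raster(c,[leafpoly(q[3]*1000)],q[:3],q[4],box=box)-t)**2).sum()
i=np.array([.4293,.089,.037,.034,.0695]); sx=np.vstack([i,i+np.diag([.01,.01,.06,.003,.004])])
r=minimize(f,i,method="Nelder-Mead",options=dict(xatol=1e-5,fatol=1e-3,maxiter=900,initial_simplex=sx))
print("leaf",r.x,np.degrees(r.x[2]),r.fun)
L=r.x
f2=lambda q:f(np.r_[q,.0695]); i=i[:4]; sx=np.vstack([i,i+np.diag([.01,.01,.06,.003])])
r=minimize(f2,i,method="Nelder-Mead",options=dict(xatol=1e-5,fatol=1e-3,maxiter=900,initial_simplex=sx))
print("leaf z fixed",r.x,np.degrees(r.x[2]),r.fun); L=r.x
Rm=np.array([[np.cos(.0382),np.sin(.0382)],[-np.sin(.0382),np.cos(.0382)]]); print("leaf - tcp in tool axes",Rm@(L[:2]-v[:2])*[1,1])
box=(190,0,480,130); x0,y0,x1,y1=box; g=im[y0:y1,x0:x1]
mn=g.min(2); t=np.clip((mn-130)/(225-130),0,1); wgt=np.ones_like(t); wgt[:22]=0
f=lambda q:(wgt*(raster(c,wallpolys(34.7),q[:3],.026,box=box)-t)**2).sum()
i=np.array([.5563,.0414,.0376]); sx=np.vstack([i,i+np.diag([.01,.01,.06])])
r=minimize(f,i,method="Nelder-Mead",options=dict(xatol=1e-5,fatol=1e-3,maxiter=900,initial_simplex=sx))
print("wall",r.x,np.degrees(r.x[2]),r.fun); W=r.x
C,s=np.cos(W[2]),np.sin(W[2]); n=W[:2]+[C*-.02-s*.052,s*-.02+C*.052]
h=L[:2]+.078*np.array([np.cos(L[2]),np.sin(L[2])])
d=n-h; print("nose centre",n,"hollow",h,"need along wall x,y",C*d[0]+s*d[1],-s*d[0]+C*d[1],"dyaw",np.degrees(W[2]-L[2]))
E
python3 f3.py
```

```text
leaf [0.4284575  0.08911969 0.0371338  0.03360542 0.06651545] 2.1276100266232607 173.18780234765472
leaf z fixed [0.42937641 0.08915784 0.0389742  0.03297327] 2.2330570803390177 239.07858089436755
leaf - tcp in tool axes [-0.00017272 -0.00027486]
wall [0.55636066 0.04134572 0.03500437] 2.0056027060529096 14.289050684746226
nose centre [0.53455305 0.09261392] hollow [0.50731717 0.09219706] need along wall x,y 0.027233785931990974 -0.0005365768913938267 dyaw -0.22745437428610807
```

```bash
python3 -m crank '[{"angular":[0,0,0],"delta_pos":[0,0.017,0.92],"gripper":0},{"angular":[0,0,0],"delta_pos":[0,0,0.92],"gripper":0},{"angular":[0,0,0],"delta_pos":[0.4,0,0],"gripper":0},{"angular":[0,0,0],"delta_pos":[0.3,0,0],"gripper":0},{"angular":[0,0,0],"delta_pos":[0,0,0],"gripper":0},{"angular":[0,0,0],"delta_pos":[0,0,0],"gripper":0}]'
python3 - <<'E'
from h import *
s=state(); print(s["time"],s["tool_pos"],s["contact_force"].round(2),s["ft_torque"].round(3)); 
im=grab_frame("wrist"); cv2.imwrite("pics/w4.png",im[:,:,::-1]);s=state(); print(s["time"],s["tool_pos"],s["contact_force"].round(2),s["ft_torque"].round(3)); 
tilt()
E
```

```text
time: 8.75
tool_pos: [0.4504, 0.0896, 0.054]
tool_rot: [-0.0, 1.0, 0.019, 0.0]
contact_force: [0.9, 0.0, -2.1]
gripper_width: 0.13
8.75 [0.45041012 0.08964686 0.05395743] [ 0.88  0.04 -2.1 ] [-0.009  0.072 -0.008]
8.8 [0.45016906 0.08961912 0.05382096] [-0.57 -0.19 -1.16] [-0.011 -0.019 -0.034]
tool z [ 2.e-04  0.e+00 -1.e+00] yaw 2.18233072845669
```

View pics/w4.png

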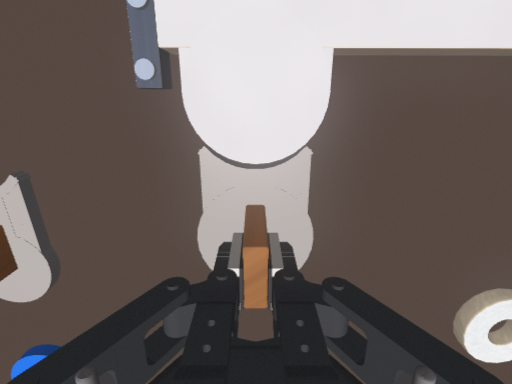

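```bash
python3 -m crank '[{"angular":[0,0,0],"delta_pos":[0.08,0,0],"gripper":0},{"angular":[0,0,0],"delta_pos":[0.06,0,0],"gripper":0},{"angular":[0,0,0],"delta_pos":[0.03,0,0],"gripper":0},{"angular":[0,0,0],"delta_pos":[0,0,0],"gripper":0}]'
python3 -m crank '[{"angular":[0,0,0],"delta_pos":[0.02,0,0],"gripper":0},{"angular":[0,0,0],"delta_pos":[0,0,0],"gripper":0}]'
python3 -c "
from h import *
s=state();print(s['tool_pos'],s['contact_force'],s['ft_torque'])"
```

```text
time: 9.3
tool_pos: [0.4553, 0.0897, 0.0536]
tool_rot: [-0.0, 1.0, 0.019, -0.0]
contact_force: [0.3, -0.7, -1.4]
gripper_width: 0.127
time: 9.55
tool_pos: [0.4558, 0.0897, 0.0536]
tool_rot: [-0.0, 1.0, 0.019, -0.0]
contact_force: [-0.2, -0.1, -1.1]
gripper_width: 0.129
[0.45584829 0.08973561 0.05358952] [-0.20773935 -0.07069139 -1.14099987] [-0.00312807  0.05149862  0.00385554]
```

```bash
for i in 1; do python3 -m crank '[{"angular":[0,0,0],"delta_pos":[0.015,0,0],"gripper":0},{"angular":[0,0,0],"delta_pos":[0,0,0],"gripper":0}]'; done
python3 -c "
from h import *
s=state();print(s['tool_pos'],s['contact_force'],s['ft_torque'])"
```

```text
time: 9.8
tool_pos: [0.456, 0.0898, 0.0535]
tool_rot: [0.0, 1.0, 0.019, -0.0]
contact_force: [-1.5, -0.4, 0.3]
gripper_width: 0.125
[0.45602514 0.08976185 0.05351282] [-1.48782548 -0.43282065  0.28312796] [-0.05828545  0.16622108 -0.00999889]
```

```bash
python3 -m crank '[{"angular":[0,0,0],"delta_pos":[0.01,0,0],"gripper":0},{"angular":[0,0,0],"delta_pos":[0,0,0],"gripper":0}]'
python3 -c "
from h import *
s=state();print(s['tool_pos'],s['contact_force'],s['ft_torque'])"
python3 -m crank '[{"angular":[0,0,0],"delta_pos":[0.01,0,0],"gripper":0},{"angular":[0,0,0],"delta_pos":[0,0,0],"gripper":0}]'
python3 -c "
from h import *
s=state();print(s['tool_pos'],s['contact_force'],s['ft_torque'])"
```

```text
time: 10.05
tool_pos: [0.4561, 0.0898, 0.0535]
tool_rot: [0.0, 1.0, 0.019, -0.001]
contact_force: [-3.3, 0.5, 1.2]
gripper_width: 0.128
[0.45612059 0.08977666 0.05345951] [-3.32635588  0.50466075  1.16701209] [ 0.01191823  0.60759794 -0.02204369]
time: 10.3
tool_pos: [0.4562, 0.0898, 0.0534]
tool_rot: [0.0, 1.0, 0.019, -0.001]
contact_force: [-5.3, -1.5, 1.7]
gripper_width: 0.132
[0.45619063 0.08978487 0.05337344] [-5.27274916 -1.5333757   1.73127438] [-0.1129226   0.89444133 -0.02845227]
```

```bash
for i in 1 2 3 4; do python3 -m crank '[{"angular":[0,0,0],"delta_pos":[0,0,0],"gripper":0}]' >/dev/null
python3 -c "
from h import *
s=state();print(s['time'],s['tool_pos'],s['contact_force'],s['ft_torque']);tilt()"; done
```

```text
10.425 [0.45620735 0.0897666  0.05336261] [-5.48082554 -0.65820867  2.32629376] [-6.09442467e-02  9.56152683e-01  1.20423020e-04]
tool z [-1.9e-03 -1.0e-04 -1.0e+00] yaw 2.1783913110207163
10.55 [0.45620712 0.08977328 0.05336985] [-5.12835988 -1.08409609  2.15663272] [-0.09284979  0.88148508 -0.02871098]
tool z [-1.9e-03 -1.0e-04 -1.0e+00] yaw 2.177680832453471
10.675 [0.45619079 0.0897859  0.05335675] [-5.86085325 -0.09726061  2.15912757] [-0.06108617  0.93959122 -0.02221532]
tool z [-2.e-03 -1.e-04 -1.e+00] yaw 2.177868123625638
10.8 [0.45618989 0.08979236 0.05336925] [-4.85653402 -0.2052817   2.87531472] [-0.03937554  0.91395125  0.00551492]
tool z [-1.9e-03 -1.0e-04 -1.0e+00] yaw 2.1828613810857336
```

```bash
r(){ python3 -c "
from h import *
s=state();print(round(s['time'],3),s['tool_pos'].round(5),s['contact_force'].round(2),s['ft_torque'].round(3))"; }
python3 -m crank '[{"angular":[0,0,0],"delta_pos":[0,0.012,0],"gripper":0},{"angular":[0,0,0],"delta_pos":[0,0,0],"gripper":0}]' >/dev/null; r
python3 -m crank '[{"angular":[0,0,0],"delta_pos":[0,0,0],"gripper":0}]' >/dev/null; r
python3 -m crank '[{"angular":[0,0,0],"delta_pos":[0,-0.024,0],"gripper":0},{"angular":[0,0,0],"delta_pos":[0,0,0],"gripper":0}]' >/dev/null; r
python3 -m crank '[{"angular":[0,0,0],"delta_pos":[0,0,0],"gripper":0}]' >/dev/null; r
```

```text
11.05 [0.4562  0.08967 0.05336] [-4.71  0.87  2.16] [0.147 0.918 0.007]
11.175 [0.4562  0.08968 0.05339] [-4.85 -0.3   2.26] [0.123 0.908 0.088]
11.425 [0.45623 0.08993 0.05334] [-4.49 -0.55  2.5 ] [-0.263  0.845 -0.031]
11.55 [0.45622 0.08994 0.05334] [-4.85 -2.22  2.3 ] [-0.248  0.874 -0.034]
```

```bash
r(){ python3 -c "
from h import *
s=state();print(round(s['time'],3),s['tool_pos'].round(5),s['contact_force'].round(2),s['ft_torque'].round(3))"; }
python3 -m crank '[{"angular":[0,0,0],"delta_pos":[0.003,0.016,-0.012],"gripper":0},{"angular":[0,0,0],"delta_pos":[0,0,0],"gripper":0}]' >/dev/null; r
for i in 1 2 3; do python3 -m crank '[{"angular":[0,0,0],"delta_pos":[0,0,0],"gripper":0}]' >/dev/null; r; done
```

```text
11.8 [0.45622 0.08975 0.05339] [-4.18  0.3  -0.85] [0.065 0.913 0.028]
11.925 [0.45628 0.08973 0.05344] [-5.57  0.38 -0.29] [ 0.077  1.056 -0.01 ]
12.05 [0.45628 0.08976 0.05345] [-5.3   0.31 -0.7 ] [0.135 0.989 0.015]
12.175 [0.45626 0.08975 0.05343] [-5.36  0.2  -0.48] [0.086 1.05  0.007]
```

```bash
r(){ python3 -c "
from h import *
s=state();print(round(s['time'],3),s['tool_pos'].round(5),s['contact_force'].round(2),s['ft_torque'].round(3))"; }
Z='{"angular":[0,0,0],"delta_pos":[0,0,0],"gripper":0}'
python3 -m crank '[{"angular":[0,0,0],"delta_pos":[0,0,0],"gripper":0},{"angular":[0,0,0],"delta_pos":[0,0,0],"gripper":0},{"angular":[0,0,0],"delta_pos":[0,0,0],"gripper":0},{"angular":[0,0,0],"delta_pos":[0,0,0],"gripper":0}]' >/dev/null; r
python3 -m crank '[{"angular":[0,0,0],"delta_pos":[0,0,0],"gripper":0},{"angular":[0,0,0],"delta_pos":[0,0,0],"gripper":0},{"angular":[0,0,0],"delta_pos":[0,0,0],"gripper":0},{"angular":[0,0,0],"delta_pos":[0,0,0],"gripper":0}]' >/dev/null; r
python3 - <<'E'
from h import *
im=grab_frame("wrist");cv2.imwrite("pics/w5.png",im[:,:,::-1])
im=grab_frame("top");cv2.imwrite("pics/t5.png",cv2.resize(im[150:260,190:310,::-1],None,fx=5,fy=5,interpolation=2))
E
```

```text
12.675 [0.45624 0.08973 0.05342] [-4.87  0.33 -0.57] [0.097 1.008 0.007]
13.175 [0.45625 0.08978 0.05342] [-4.97  0.54 -1.46] [0.11  0.996 0.047]
```

View pics/w5.png

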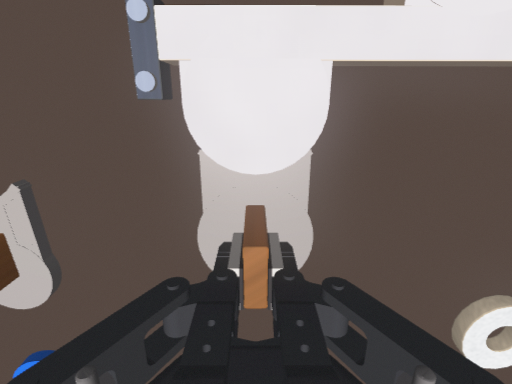

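View pics/t5.png

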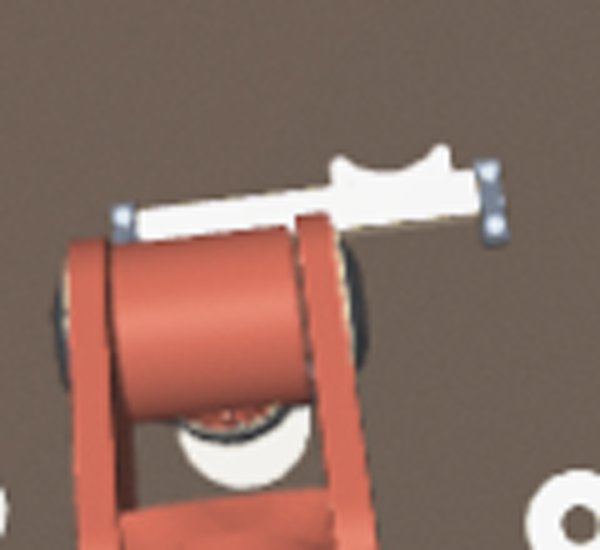

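```bash
python3 -m crank '[{"angular":[0,0,0],"delta_pos":[-0.2,0,0],"gripper":0},{"angular":[0,0,0],"delta_pos":[-0.5,0,0],"gripper":0},{"angular":[0,0,0],"delta_pos":[0,0,-0.7],"gripper":0},{"angular":[0,0,0],"delta_pos":[0,0,-0.8],"gripper":0},{"angular":[0,0,0],"delta_pos":[0,0,-0.6],"gripper":0},{"angular":[0,0,0],"delta_pos":[0,0,0],"gripper":0}]'
python3 -c "
from h import *
plan([.651,-.0075,.115],2.1,9);tilt()"
```

```text
time: 14.02
tool_pos: [0.4383, 0.0889, 0.1195]
tool_rot: [0.0, 1.0, 0.019, 0.004]
contact_force: [0.3, -0.0, -0.6]
gripper_width: 0.13
from [0.4383 0.0889 0.1195] yaw 2.17 dyaw -0.07
0 az 0.01 t 0.77 0.39 0.02
1 az -0.00 t 0.77 0.39 0.02
2 az -0.00 t 0.77 0.39 0.02
3 az -0.00 t 0.77 0.39 0.02
4 az -0.00 t 0.77 0.39 0.02
5 az -0.00 t 0.77 0.39 0.02
6 az -0.00 t 0.77 0.39 0.02
7 az -0.00 t 0.77 0.39 0.02
8 az -0.00 t 0.77 0.39 0.02
tool z [ 7.4e-03  1.0e-04 -1.0e+00] yaw 2.1707947929265448
```

```bash
python3 -m crank '[{"angular":[0,0,0],"delta_pos":[0.77,0.39,0],"gripper":0},{"angular":[0,0,0],"delta_pos":[0.77,0.39,0],"gripper":0},{"angular":[0,0,0],"delta_pos":[0.77,0.39,0],"gripper":0},{"angular":[0,0,0],"delta_pos":[0.77,0.39,0],"gripper":0},{"angular":[0,0,0],"delta_pos":[0.77,0.39,0],"gripper":0},{"angular":[0,0,0],"delta_pos":[0.77,0.39,0],"gripper":0},{"angular":[0,0,0],"delta_pos":[0.77,0.39,0],"gripper":0},{"angular":[0,0,0],"delta_pos":[0.77,0.39,0],"gripper":0},{"angular":[0,0,0],"delta_pos":[0.77,0.39,0],"gripper":0},{"angular":[0,0,0],"delta_pos":[0,0,0],"gripper":0},{"angular":[0,0,0],"delta_pos":[0,0,0],"gripper":0}]'
python3 - <<'E'
from h import *
s=state(); im=grab_frame("wrist"); cv2.imwrite("pics/w6.png",im[:,:,::-1]); np.save("w6.npy",np.r_[s["tool_pos"],s["tool_rot"]]); print(s["time"],s["tool_pos"],s["contact_force"])
tilt()
im=grab_frame("top");cv2.imwrite("pics/t6.png",im[:,:,::-1]);tilt()
E
```

```text
time: 15.4
tool_pos: [0.6469, -0.0082, 0.1159]
tool_rot: [-0.0, 1.0, 0.019, -0.001]
contact_force: [0.5, -0.1, -0.6]
gripper_width: 0.127
15.4 [ 0.64691949 -0.00818712  0.11587587] [ 0.48836126 -0.06371996 -0.64235225]
tool z [-1.3e-03  3.0e-04 -1.0e+00] yaw 2.189949504829941
tool z [-1.e-03  2.e-04 -1.e+00] yaw 2.200240707861122
```

View pics/w6.png

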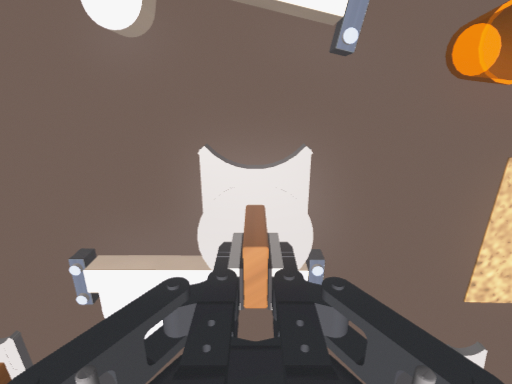

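View pics/t6.png

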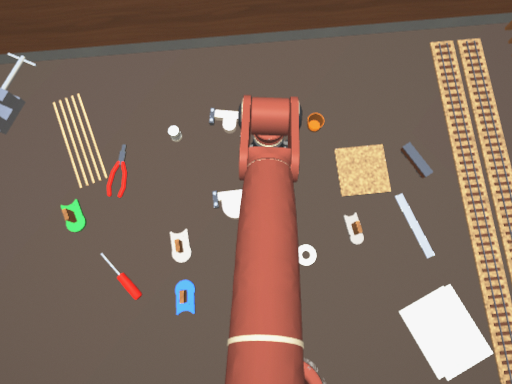

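```bash
python3 -m crank '[{"angular":[0,0,0],"delta_pos":[0,-0.033,0.7],"gripper":0},{"angular":[0,0,0],"delta_pos":[0,0,0.7],"gripper":0},{"angular":[0,0,0],"delta_pos":[0,0,0.66],"gripper":0},{"angular":[0,0,0],"delta_pos":[0,0,0],"gripper":0},{"angular":[0,0,0],"delta_pos":[-0.2,0,0],"gripper":0},{"angular":[0,0,0],"delta_pos":[-0.15,0,0],"gripper":0},{"angular":[0,0,0],"delta_pos":[0,0,0],"gripper":0},{"angular":[0,0,0],"delta_pos":[0,0,0],"gripper":0}]'
python3 - <<'E'
from h import *
s=state(); print(s["time"],s["tool_pos"],s["contact_force"].round(2),s["ft_torque"].round(3)); 
im=grab_frame("wrist"); cv2.imwrite("pics/w7.png",im[:,:,::-1]);s=state(); print(s["time"],s["tool_pos"],s["contact_force"].round(2),s["ft_torque"].round(3)); 
tilt()
E
```

```text
time: 16.5
tool_pos: [0.6375, -0.0079, 0.0557]
tool_rot: [0.0, 1.0, 0.019, 0.0]
contact_force: [-0.6, -0.5, -1.1]
gripper_width: 0.126
16.5 [ 0.6374525  -0.00794144  0.05572415] [-0.64 -0.51 -1.09] [-0.012 -0.038  0.005]
16.55 [ 0.63743933 -0.00790923  0.05560397] [ 0.25  0.75 -1.75] [ 0.034  0.019 -0.01 ]
tool z [ 7.e-04 -1.e-04 -1.e+00] yaw 2.175735075997718
```

View pics/w7.png

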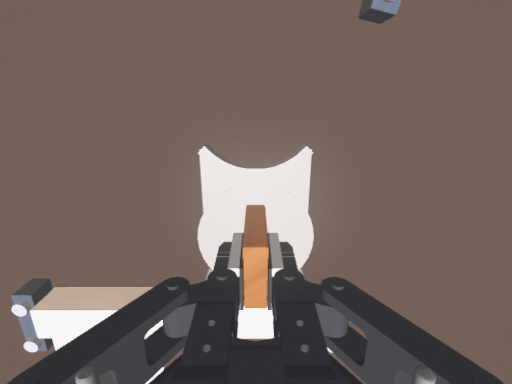

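```bash
r(){ python3 -c "
from h import *
s=state();print(round(s['time'],3),s['tool_pos'].round(5),s['contact_force'].round(2),s['ft_torque'].round(3))"; }
python3 -m crank '[{"angular":[0,0,0],"delta_pos":[-0.06,-0.011,0.05],"gripper":0},{"angular":[0,0,0],"delta_pos":[-0.06,0,0],"gripper":0},{"angular":[0,0,0],"delta_pos":[-0.03,0,0],"gripper":0},{"angular":[0,0,0],"delta_pos":[0,0,0],"gripper":0}]' >/dev/null; r
python3 -m crank '[{"angular":[0,0,0],"delta_pos":[-0.02,0,0],"gripper":0},{"angular":[0,0,0],"delta_pos":[0,0,0],"gripper":0}]' >/dev/null; r
```

```text
17.05 [ 0.63266 -0.00771  0.05368] [0.42 0.33 0.01] [ 0.012 -0.006  0.014]
17.3 [ 0.6321  -0.00773  0.0537 ] [-0.06 -0.14 -0.58] [ 0.014 -0.041  0.01 ]
```

```bash
r(){ python3 -c "
from h import *
s=state();print(round(s['time'],3),s['tool_pos'].round(5),s['contact_force'].round(2),s['ft_torque'].round(3))"; }
python3 -m crank '[{"angular":[0,0,0],"delta_pos":[-0.015,0,0],"gripper":0},{"angular":[0,0,0],"delta_pos":[0,0,0],"gripper":0}]' >/dev/null; r
python3 -m crank '[{"angular":[0,0,0],"delta_pos":[-0.01,0,0],"gripper":0},{"angular":[0,0,0],"delta_pos":[0,0,0],"gripper":0}]' >/dev/null; r
python3 -m crank '[{"angular":[0,0,0],"delta_pos":[-0.01,0,0],"gripper":0},{"angular":[0,0,0],"delta_pos":[0,0,0],"gripper":0}]' >/dev/null; r
```

```text
17.55 [ 0.63165 -0.00774  0.05368] [ 0.33  0.01 -0.5 ] [-0.038 -0.056  0.015]
17.8 [ 0.63133 -0.00774  0.05366] [ 0.71 -0.91 -0.92] [-0.006  0.057  0.029]
18.05 [ 0.63103 -0.00775  0.05367] [ 0.3   0.61 -0.48] [ 0.045  0.011 -0.005]
```

```bash
r(){ python3 -c "
from h import *
s=state();print(round(s['time'],3),s['tool_pos'].round(5),s['contact_force'].round(2),s['ft_torque'].round(3))"; }
python3 -m crank '[{"angular":[0,0,0],"delta_pos":[-0.01,0,0],"gripper":0},{"angular":[0,0,0],"delta_pos":[0,0,0],"gripper":0}]' >/dev/null; r
python3 -m crank '[{"angular":[0,0,0],"delta_pos":[-0.01,0,0],"gripper":0},{"angular":[0,0,0],"delta_pos":[0,0,0],"gripper":0}]' >/dev/null; r
```

```text
18.3 [ 0.6307  -0.00778  0.05362] [-0.1   0.45 -0.65] [ 0.034  0.052 -0.09 ]
18.55 [ 0.63043 -0.00781  0.05365] [-0.04 -0.03 -1.25] [-0.006 -0.018  0.018]
```

```bash
r(){ python3 -c "
from h import *
s=state();print(round(s['time'],3),s['tool_pos'].round(5),s['contact_force'].round(2),s['ft_torque'].round(3))"; }
python3 -m crank '[{"angular":[0,0,0],"delta_pos":[-0.01,0,0],"gripper":0},{"angular":[0,0,0],"delta_pos":[0,0,0],"gripper":0}]' >/dev/null; r
python3 -m crank '[{"angular":[0,0,0],"delta_pos":[-0.01,0,0],"gripper":0},{"angular":[0,0,0],"delta_pos":[0,0,0],"gripper":0}]' >/dev/null; r
```

```text
18.8 [ 0.63022 -0.00783  0.05372] [ 1.1   0.31 -1.14] [-0.025 -0.046 -0.021]
19.05 [ 0.63012 -0.00781  0.05377] [ 0.76 -0.64 -1.83] [ 0.036 -0.239 -0.008]
```

```bash
r(){ python3 -c "
from h import *
s=state();print(round(s['time'],3),s['tool_pos'].round(5),s['contact_force'].round(2),s['ft_torque'].round(3))"; }
python3 -m crank '[{"angular":[0,0,0],"delta_pos":[-0.01,0,0.003],"gripper":0},{"angular":[0,0,0],"delta_pos":[0,0,0],"gripper":0}]' >/dev/null; r
python3 -m crank '[{"angular":[0,0,0],"delta_pos":[-0.006,0,0.003],"gripper":0},{"angular":[0,0,0],"delta_pos":[0,0,0],"gripper":0}]' >/dev/null; r
python3 -m crank '[{"angular":[0,0,0],"delta_pos":[0,0,0],"gripper":0}]' >/dev/null; r
```

```text
19.3 [ 0.63001 -0.00782  0.05382] [ 3.51  0.58 -0.83] [ 0.004 -0.513 -0.017]
19.55 [ 0.62995 -0.00787  0.05386] [ 3.04  0.14 -0.73] [-0.02  -0.764 -0.021]
19.675 [ 0.62997 -0.00785  0.05389] [ 2.23  0.23 -1.39] [ 0.042 -0.853 -0.063]
```

```bash
r(){ python3 -c "
from h import *
s=state();print(round(s['time'],3),s['tool_pos'].round(5),s['contact_force'].round(2),s['ft_torque'].round(3))"; }
python3 -m crank '[{"angular":[0,0,0],"delta_pos":[-0.003,0.012,0],"gripper":0},{"angular":[0,0,0],"delta_pos":[0,0,0],"gripper":0}]' >/dev/null; r
python3 -m crank '[{"angular":[0,0,0],"delta_pos":[0,0,0],"gripper":0}]' >/dev/null; r
python3 -m crank '[{"angular":[0,0,0],"delta_pos":[0,-0.024,0],"gripper":0},{"angular":[0,0,0],"delta_pos":[0,0,0],"gripper":0}]' >/dev/null; r
python3 -m crank '[{"angular":[0,0,0],"delta_pos":[0,0,0],"gripper":0}]' >/dev/null; r
```

```text
19.925 [ 0.62991 -0.00798  0.05389] [ 5.01  1.   -0.39] [ 0.288 -0.997 -0.071]
20.05 [ 0.62989 -0.00798  0.05387] [ 5.28  1.44 -0.89] [ 0.268 -0.95  -0.057]
20.3 [ 0.62991 -0.00781  0.05394] [ 5.82 -0.34 -1.5 ] [-0.076 -0.99  -0.031]
20.425 [ 0.62991 -0.0078   0.05392] [ 4.66 -0.54  0.14] [ 0.003 -1.033 -0.09 ]
```

```bash
r(){ python3 -c "
from h import *
s=state();print(round(s['time'],3),s['tool_pos'].round(5),s['contact_force'].round(2),s['ft_torque'].round(3))"; }
python3 -m crank '[{"angular":[0,0,0],"delta_pos":[0,0.005,0],"gripper":0},{"angular":[0,0,0],"delta_pos":[0,0,0],"gripper":0},{"angular":[0,0,0],"delta_pos":[0,0,0],"gripper":0},{"angular":[0,0,0],"delta_pos":[0,0,0],"gripper":0}]' >/dev/null; r
for i in 1 2 3; do python3 -m crank '[{"angular":[0,0,0],"delta_pos":[0,0,0],"gripper":0},{"angular":[0,0,0],"delta_pos":[0,0,0],"gripper":0},{"angular":[0,0,0],"delta_pos":[0,0,0],"gripper":0}]' >/dev/null; r; done
python3 - <<'E'
from h import *
tilt();im=grab_frame("wrist");cv2.imwrite("pics/w8.png",im[:,:,::-1])
im=grab_frame("scene");cv2.imwrite("pics/s8.png",cv2.resize(im[130:280,180:380,::-1],None,fx=3.9,fy=3.9,interpolation=2))
E
```

```text
20.925 [ 0.6299  -0.00782  0.05391] [ 5.26 -0.22 -1.24] [ 0.022 -1.055 -0.05 ]
21.3 [ 0.6299  -0.00786  0.0539 ] [ 4.88  0.71 -2.43] [ 0.077 -1.039 -0.057]
21.675 [ 0.62992 -0.00784  0.05391] [ 4.97 -0.44 -0.16] [ 0.07  -1.033  0.007]
22.05 [ 0.62991 -0.00782  0.0539 ] [ 4.33 -0.62 -1.6 ] [-0.031 -1.047 -0.005]
tool z [ 1.6e-03 -4.0e-04 -1.0e+00] yaw 2.1765308809477393
```

View pics/w8.png

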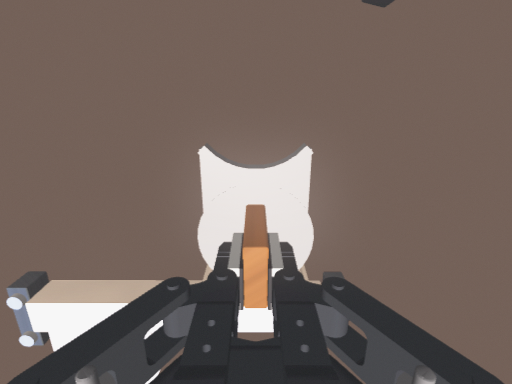

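View pics/s8.png

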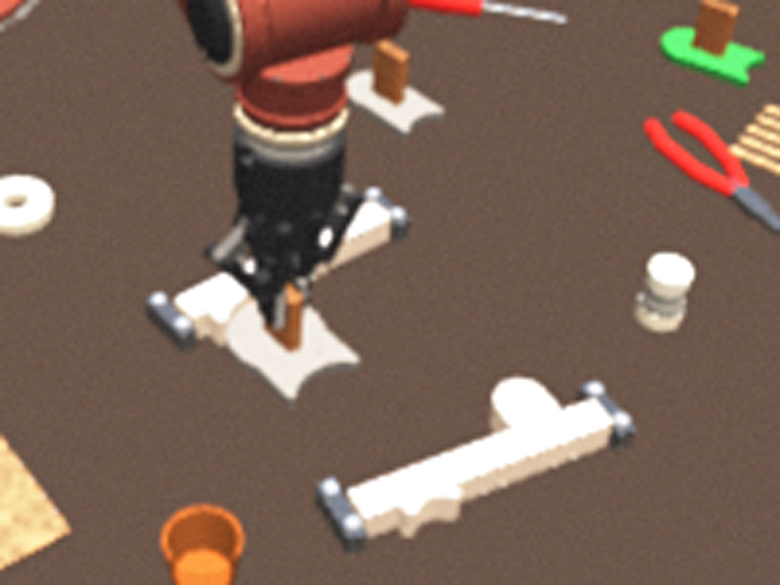

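```bash
python3 -m crank '[{"angular":[0,0,0],"delta_pos":[0.15,0,0],"gripper":0},{"angular":[0,0,0],"delta_pos":[0.5,0,0],"gripper":0},{"angular":[0,0,0],"delta_pos":[0,0,-0.7],"gripper":0},{"angular":[0,0,0],"delta_pos":[0,0,-0.8],"gripper":0},{"angular":[0,0,0],"delta_pos":[0,0,-0.6],"gripper":0},{"angular":[0,0,0],"delta_pos":[0,0,0],"gripper":0}]'
python3 - <<'E'
from h import *
c=cam("top"); im=grab_frame("top")
for d in silhouettes("top","mat"):
    m=d["mask"].astype(np.uint8); cs,_=cv2.findContours(m,0,1); r=cv2.minAreaRect(max(cs,key=cv2.contourArea)); B=np.array([ray(c,p,.003) for p in cv2.boxPoints(r)])
    print(d["conf"],d["bbox"],B[:,:2].round(4),B.mean(0)); e=B[1]-B[0];print(np.linalg.norm(e),np.degrees(np.arctan2(e[1],e[0])))
plan([.618,-.304,.12],2.2,10)
E
```

```text
time: 22.9
tool_pos: [0.6498, -0.0071, 0.1193]
tool_rot: [0.0, 1.0, 0.019, 0.002]
contact_force: [-0.0, -0.2, -1.5]
gripper_width: 0.131
0.98 [336.9, 143.7, 390.4, 195.9] [[ 0.6828 -0.2252]
 [ 0.6918 -0.3803]
 [ 0.5374 -0.3764]
 [ 0.5292 -0.2255]] [ 0.61030691 -0.30184947  0.003     ]
0.15541743063247654 -86.68985751996819
from [ 0.6482 -0.0069  0.1163] yaw 2.18 dyaw 0.02
0 az -0.00 t -0.14 0.99 -0.01
1 az -0.00 t -0.14 0.99 -0.01
2 az -0.00 t -0.14 0.99 -0.01
3 az -0.00 t -0.14 0.99 -0.01
4 az -0.00 t -0.14 0.99 -0.01
5 az -0.00 t -0.14 0.99 -0.01
6 az -0.00 t -0.14 0.99 -0.01
7 az -0.00 t -0.14 0.99 -0.01
8 az -0.00 t -0.14 0.99 -0.01
9 az -0.00 t -0.14 0.99 -0.01
```

```bash
python3 -m crank '[{"angular":[0,0,0],"delta_pos":[-0.18,0.98,0],"gripper":0},{"angular":[0,0,0],"delta_pos":[-0.18,0.98,0],"gripper":0},{"angular":[0,0,0],"delta_pos":[-0.18,0.98,0],"gripper":0},{"angular":[0,0,0],"delta_pos":[-0.18,0.98,0],"gripper":0},{"angular":[0,0,0],"delta_pos":[-0.18,0.98,0],"gripper":0},{"angular":[0,0,0],"delta_pos":[-0.18,0.98,0],"gripper":0},{"angular":[0,0,0],"delta_pos":[-0.18,0.98,0],"gripper":0},{"angular":[0,0,0],"delta_pos":[-0.18,0.98,0],"gripper":0},{"angular":[0,0,0],"delta_pos":[-0.18,0.98,0],"gripper":0},{"angular":[0,0,0],"delta_pos":[-0.18,0.98,0],"gripper":0},{"angular":[0,0,0],"delta_pos":[0,0,0],"gripper":0},{"angular":[0,0,0],"delta_pos":[0,0,0],"gripper":0}]'
python3 - <<'E'
from h import *
s=state(); im=grab_frame("wrist"); cv2.imwrite("pics/w9.png",im[:,:,::-1]); print(s["time"],s["tool_pos"],s["contact_force"]);tilt()
E
```

```text
time: 24.5
tool_pos: [0.6054, -0.3019, 0.1152]
tool_rot: [-0.001, 1.0, 0.019, -0.001]
contact_force: [0.5, 1.0, -0.9]
gripper_width: 0.13
24.5 [ 0.60536525 -0.3018731   0.11517786] [ 0.47719641  1.03831355 -0.86070922]
tool z [-0.0015  0.0014 -1.    ] yaw 2.2101383958491927
```

View pics/w9.png

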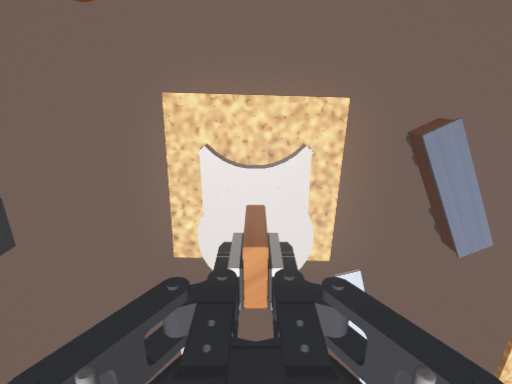

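```bash
python3 - <<'E'
from h import *
c=cam("wrist"); B=np.array([ray(c,p,.003) for p in [(163,94),(349,98),(330,263),(173,257)]]);print(B.round(4),B.mean(0))
E
python3 -m crank '[{"angular":[0,0,0],"delta_pos":[0,0,0.8],"gripper":0},{"angular":[0,0,0],"delta_pos":[0,0,0.8],"gripper":0},{"angular":[0,0,0],"delta_pos":[0,0,0.33],"gripper":0},{"angular":[0,0,0],"delta_pos":[0,0,0],"gripper":0},{"angular":[0,0,0],"delta_pos":[0,0,0],"gripper":0}]'
```

```text
[[ 0.6854 -0.2253  0.003 ]
 [ 0.6881 -0.3732  0.003 ]
 [ 0.5366 -0.3766  0.003 ]
 [ 0.5373 -0.2253  0.003 ]] [ 0.61186272 -0.30010571  0.003     ]
time: 25.18
tool_pos: [0.6068, -0.3029, 0.0599]
tool_rot: [0.001, 1.0, 0.019, 0.001]
contact_force: [-0.4, -1.2, -0.3]
gripper_width: 0.131
```

```bash
r(){ python3 -c "
from h import *
s=state();print(round(s['time'],3),s['tool_pos'].round(5),s['contact_force'].round(2),s['ft_torque'].round(3))"; }
python3 -m crank '[{"angular":[0,0,0],"delta_pos":[0,-0.04,0.11],"gripper":0},{"angular":[0,0,0],"delta_pos":[0,-0.04,0.08],"gripper":0},{"angular":[0,0,0],"delta_pos":[0,0,0],"gripper":0},{"angular":[0,0,0],"delta_pos":[0,0,0],"gripper":0}]'>/dev/null;r
python3 -m crank '[{"angular":[0,0,0],"delta_pos":[0,0,0.02],"gripper":0},{"angular":[0,0,0],"delta_pos":[0,0,0],"gripper":0}]'>/dev/null;r; python3 -c "
from h import *
tilt()"
```

```text
25.675 [ 0.60585 -0.30035  0.0529 ] [-0.   -0.27 -0.72] [ 0.026 -0.004 -0.002]
25.925 [ 0.606   -0.30037  0.0527 ] [-1.08  0.93  2.4 ] [ 0.068  0.201 -0.011]
tool z [ 1.e-04 -1.e-04 -1.e+00] yaw 2.174508669186511
```

Leaf touches the mat; release, settle, then withdraw.

```bash
python3 -m crank '[{"angular":[0,0,0],"delta_pos":[0,0,0],"gripper":0.3},{"angular":[0,0,0],"delta_pos":[0,0,0],"gripper":0.5},{"angular":[0,0,0],"delta_pos":[0,0,0],"gripper":0.6},{"angular":[0,0,0],"delta_pos":[0,0,0],"gripper":0.6},{"angular":[0,0,0],"delta_pos":[0,0,0],"gripper":0.6},{"angular":[0,0,0],"delta_pos":[0,0,-0.3],"gripper":0.6},{"angular":[0,0,0],"delta_pos":[0,0,-0.7],"gripper":0.6},{"angular":[0,0,0],"delta_pos":[0,0,-0.8],"gripper":0.6},{"angular":[0,0,0],"delta_pos":[0,0,-0.8],"gripper":0.6},{"angular":[0,0,0],"delta_pos":[0,0,-0.8],"gripper":0.6},{"angular":[0,0,0],"delta_pos":[0,0,0],"gripper":0.6},{"angular":[0,0,0],"delta_pos":[0,0,0],"gripper":0.6}]'
python3 - <<'E'
from h import *
s=state(); im=grab_frame("wrist"); cv2.imwrite("pics/w10.png",im[:,:,::-1]);np.save("w10.npy",np.r_[s["tool_pos"],s["tool_rot"]]); print(s["time"],s["tool_pos"],s["contact_force"])
cv2.imwrite("pics/s10.png",grab_frame("scene")[:,:,::-1])
E
```

```text
time: 27.42
tool_pos: [0.6057, -0.3002, 0.1543]
tool_rot: [-0.0, 1.0, 0.019, 0.0]
contact_force: [0.1, -0.3, -0.7]
gripper_width: 0.6
27.425 [ 0.60573142 -0.30023207  0.15428526] [ 0.12566067 -0.28806997 -0.67149638]
```

View pics/w10.png

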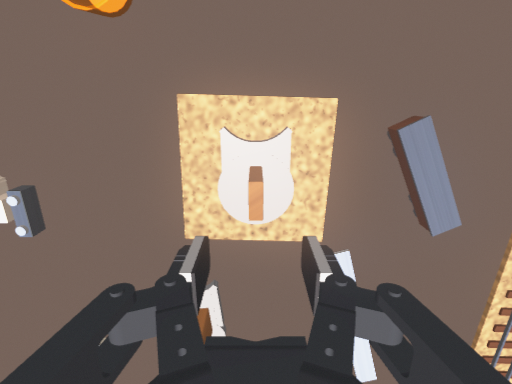

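View pics/s10.png

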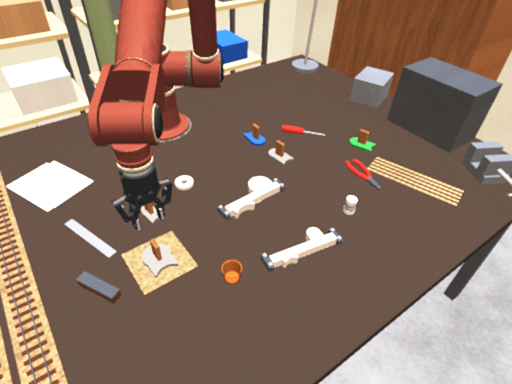

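```bash
python3 -c "
from plant import *
print(job_done(), state()['time'])"
```

```text
the job is handed in; nothing more can be done
the job is handed in; nothing more can be done
```

I picked leaf_c, the widest grey leaf, because the casting nearer the robot has the 38 mm radius nose and so is wall_c. I seated it on the nose, then in the bay, laid it on the cork mat and let go. The job was handed in at about 27.5 s of the 69 s allowed, and no verdict was reported.

- **Nose:** I pressed the hollow end on at about 5 N and held it for just over a second. Sideways force was about zero. Nudging the leaf 0.36 mm sideways each way hardly changed its depth, so it was fully seated.
- **Bay:** I pressed the round end in at about 5 N for about 1.5 s, with sideways force again near zero. The distance between the two seated positions agreed with the casting's dimensions to about half a millimetre, once the clearances are counted.
- **Small deviation on the nose:** At the first firm contact the leaf also took an upward force of about 3 N. I took this as friction and raised the arm slightly to remove it before the full hold.
- **Force readings:** They scatter by about 1 N. The highest push I read was under 6 N at either seat.
- **Final checks:** The last pictures show leaf_c flat near the middle of the mat, within a few millimetres by the arm's position, with the gripper open and about 10 cm clear. By eye, the tools and other things look to be where they started; I did not measure them again.

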